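Free the sprung latch arm of the wooden box with the forked tool

ROBOT

A 6-joint arm with a two-finger parallel gripper is mounted at the origin on the work surface. World frame = base frame: x ahead of the robot, y to its left, z up, the work surface at z = 0. Lengths are in m, angles in rad, forces in N, time in s.
With the tool pointing down it reaches from about 0.325 to 1 m from the base axis. Payload 5.1 kg.
Tool frame: the origin (TCP) lies at the centre of the arm's flange, where the gripper is bolted on; the fingertips stand 173 mm ahead of it and the grasp point (between the pads) lies 155 mm ahead of it; z points along the fingers, y is the direction in which the jaws open and shut (so a half turn about z gives the same grasp; the last joint's range is limited). The gripper opens to 85 mm and grips with 20 to 120 N. Pads are 22 mm wide; open, the fingers measure 114 mm over their backs; the gripper's body (76 mm by 85 mm) begins 54 mm behind the grasp point. The pads swing forward as they close: fully open they stand 13 mm farther back than shut.
Start: joints at [-1.236, 0.124, 1.65, -0, 1.367, -0.083], TCP at [0.264, -0.594, 0.405] pointing down, gripper open.
Joint ranges: [-2.61, 2.61], [-1.02, 2.33], [0.03, 2.71], [-1.35, 4.49], [0.32, 2.68], [-2.91, 2.91]. Speed limits (rad/s): [2.57, 2.57, 3.14, 3.14, 3.14, 3.14].

INTERFACE

Orientations are given as [roll, pitch, yaw] about the fixed x, y, z axes, in that order (R = Rz(yaw) Ry(pitch) Rx(roll)).
In Python, from bench import move_pose, servo_line, move_j, move_gripper, pause, ik, state, grab_frame, camera_info, MotionError, hand_in gives the robot as it stands. Calls block until the motion is done:
- move_pose(position, orientation): joint-space move of the TCP to a pose.
- servo_line(position, rot=None, feed=0.15): straight line of the TCP; rot=None keeps the orientation; feed is the mean speed in m/s.
- move_j(angles): joint-space move.
- move_gripper(opening, force=None): opening from 0.0 (shut) to 1.0 (fully open); force is the grip in N (None keeps the last); returns when the fingers have stopped.
- pause(seconds).
- ik(position, orientation): joint angles nearest the present ones, or None.
- state(): the state.
- grab_frame(name): name is "side" or "top"; returns (picture, depth): 480x640x3 uint8, red, green, blue; 480x640 float32, m along the optical axis (not along the pixel's ray), 0 where there is no reading.
- camera_info(name): a dict with "camera_matrix" (3x3 intrinsics, pixels), "k1" (the pictures are not rectified: a ray, as slopes to the right and down, at radius r is drawn at 1 + k1 r^2 times it, then the intrinsics apply), "T" (4x4, takes a point from camera to world coordinates). Camera axes: x right, y down, z forward; pixel columns grow to the right and rows downward; lengths in m; the calibration is good to about 2 mm. A picture is of the moment at which its call begins. camera_info takes no time and is no camera call.
A pose or a line that the arm cannot do raises MotionError and nothing moves.
- hand_in(): hands the job in, once; it reports no verdict.
The state is a dict: "clock": time; "joint_positions": joint angles; "qvel": joint speeds; "effort": joint torques, N m; "eef_pos": TCP position; "orientation": TCP orientation; "ft_force": force on the tool from outside, world axes, zero at the start; "ft_torque": the same for the moment, N m; "opening": opening from 0.0 (shut) to 1.0 (fully open).
Only numpy, scipy, OpenCV 4.12 (cv2) and the standard library are available. Lean on these libraries where they do the work, as an engineer would, in place of code of your own. Each camera call takes 0.05 s, during which the arm holds its last target.

TASK

Lift the forked tool out of its wooden stand, straddle the spring bar of the brass latch on the box lid and gently press its collar along the bar, just far enough that the tip leaves the keeper and without ramming it against its stop. Still using the tool, swing the freed latch arm out towards the robot's side of the box, about 40 degrees to its stop, let the bar spring out again, and put the tool back upright, fully home in its stand. Only the tool may touch the latch and the box; leave everything else on the counter as it is.

Things in the scene. Friction and masses are not known exactly. Their poses are not given: they have to be found in the camera images.
- box: closed wooden box fixed to the counter, 160 mm (x) by 240 mm (y) by 65 mm high. Origin: centre of its underside; -x side faces the robot, z up; turned up to 25 degrees. A brass latch sits on the lid. The three 'nominal' points are fixed to the box, but the whole latch may be screwed on up to 8 mm further to the box's +y or -y (unmeasured: feel or see it); x and z are exact.
- pivot_nominal (a point): nominal axis of the vertical post about which the latch arm turns, at the rod's height (85 mm above the counter); axes as the box. Post top and arm are at most 32 mm above the lid.
- rod_nominal (a point): nominal middle (81 mm from the pivot) of the 30 mm of bare rod, 6 mm in diameter, between the bar's collar and the keeper, on the rod's axis, 20 mm above the lid; axes as the box (rod along y, collar at +y). This is where the fork straddles the rod from above; the brass base plate, 3 mm, lies below.
- keeper_nominal (a point): nominal centre of the hole of the keeper, a brass upright 24 mm wide (x) and 6 mm thick (y), up to 30 mm above the lid; its inner face is 96 mm from the pivot. The bar's tip sits 7 mm deep in it, passing through.
- link (a joint): latch arm turning level about the pivot (rad). 0 = latched, pointing along the box's -y; grows clockwise seen from above, its free end going to the box's -x side (the robot); stop at 0.80. Stiff hinge (about 0.06 N m): stays where it is left. Cannot swing while the bar's tip sits in the keeper; the tip must stay drawn back for the first 0.2 rad.
- bar (a joint): spring bar carried along the arm: m pushed towards the pivot. 0 = sprung out; tip free of the keeper from 0.007; hard stop 0.010. Push on the outer face of its collar (16 mm disc, 4 mm thick, that face 66 mm from the pivot at 0). Takes 3 N plus 0.7 N per mm: 8 N at release, 10 N at the stop, then shoots up; over 20 N on the latch harms it. Springs back when let go.
- fork_mid (a point): grip centre of the loose forked tool (0.12 kg), 62 mm above its tine tips; z up, x along the tine spacing, y thickness; alike after half a turn. From the tips: 2 steel tines 24 long, 7 wide (x), 6 thick (y), gap between them 12 mm; bridge to 32 mm; flange 44 x 24 from 32 to 38; wooden handle 24 (x) by 22 (y) mm from 38 to 104. Starts upright in its stand, tines down.
- fork_seat (a point): point on the tool's axis at the underside of its flange, 32 mm above the tine tips; same axes as fork_mid.
- stand_slot (a point): centre of the mouth of the slot in the tool's wooden stand (fixed block 90 x 70 mm, top 40 mm above the counter); axes x, y along the slot's sides. Slot 32 (x) by 12 (y) mm, 34 mm deep; the fork, 26 by 6 mm, goes in and the flange rests on the block, so that fork_seat lies here (tine tips 8 mm above the counter).
- pail_mid (a point): centre of a bystander, to be left alone: empty tin-plated pail, 90 mm wide, 85 mm high.
- mold_mid (a point): centre of a bystander, to be left alone: grey silicone cube mold, 100 x 100 x 32 mm.
- whisk_mid (a point): centre of a bystander, to be left alone: small stainless whisk, 210 mm, lying down.
- pipettes_mid (a point): centre of a bystander, to be left alone: stand of glass pipettes, 80 x 150 mm base, 150 mm high.
- jar_mid (a point): centre of a bystander, to be left alone: glass jar with metal cap, 64 mm wide, 80 mm high.
- cutter_mid (a point): centre of a bystander, to be left alone: stainless ring cutter, 70 mm wide, 40 mm high.
Things that resemble listed ones, but are neither listed nor needed, are in the scene too. There is more than one size of the part that bears fork_mid; the job needs the smaller.

How it is judged:
By the outcome, as a careful person would: the job done as asked, in the order asked, and still so for the second after the job is handed in, with the robot touching nothing.
It also fails if it takes over 66 s, if anything falls off the work surface, if the arm or the gripper's body presses on something with over 40 N, if the wrist force passes 120 N, or if a joint passes its speed limit or range.

## Working session

There is one attempt and no reset: what is moved stays moved. The work goes in short steps, each a Python script; the robot and the scene stay as the last script left them, time stands still between calls to the robot, and variables do not carry over. Pictures are saved under pics/ and viewed, and the job is handed in when it is done.

```bash
mkdir -p pics; ls; python3 - <<'E'
from bench import *
import cv2,numpy as np
for n in("side","top"):
    im,d=grab_frame(n); cv2.imwrite(f"pics/{n}0.png",im[...,::-1]); np.savez(f"{n}0.npz",im=im,d=d)
    c=camera_info(n); print(n,c)
print(state())
E
```

```text
pics
side {'camera_matrix': array([[449.67116537,   0.        , 321.77516524],
       [  0.        , 449.67116537, 242.7548861 ],
       [  0.        ,   0.        ,   1.        ]]), 'k1': -0.07730215870398247, 'T': array([[-0.98711113, -0.07947031,  0.13891039,  0.45071029],
       [-0.15948924,  0.56021046, -0.81285142,  0.95373213],
       [-0.0132215 , -0.82452939, -0.56566464,  0.72265124],
       [ 0.        ,  0.        ,  0.        ,  1.        ]])}
top {'camera_matrix': array([[519.05197973,   0.        , 324.45472697],
       [  0.        , 519.05197973, 240.02589293],
       [  0.        ,   0.        ,   1.        ]]), 'k1': -0.028306156104327546, 'T': array([[-0.1578905 , -0.96524192,  0.20827535,  0.35650668],
       [-0.98744926,  0.15515217, -0.02952574,  0.04892599],
       [-0.00381489, -0.21032317, -0.97762447,  1.23149034],
       [ 0.        ,  0.        ,  0.        ,  1.        ]])}
{'clock': 0.1, 'joint_positions': array([-1.23562192e+00,  1.24463174e-01,  1.65154958e+00, -5.71896041e-06,
        1.36746963e+00, -8.26196746e-02]), 'qvel': array([ 0.00040288,  0.00030979, -0.00395337,  0.00126025,  0.00027604,
        0.00127202]), 'effort': array([ 4.02904498e-04, -4.24926925e+01, -3.66655433e+01, -6.14159740e-05,
        3.93059221e-03, -2.16940940e-06]), 'eef_pos': array([ 0.2636225 , -0.59389828,  0.40355337]), 'orientation': array([-3.13970891e+00, -1.50371131e-04,  4.17795097e-01]), 'ft_force': array([ 0.35863908, -0.03437524, -0.35729419]), 'ft_torque': array([ 0.02928197, -0.0847818 ,  0.02618619]), 'opening': 0.9997069777534535}
```

View pics/top0.png

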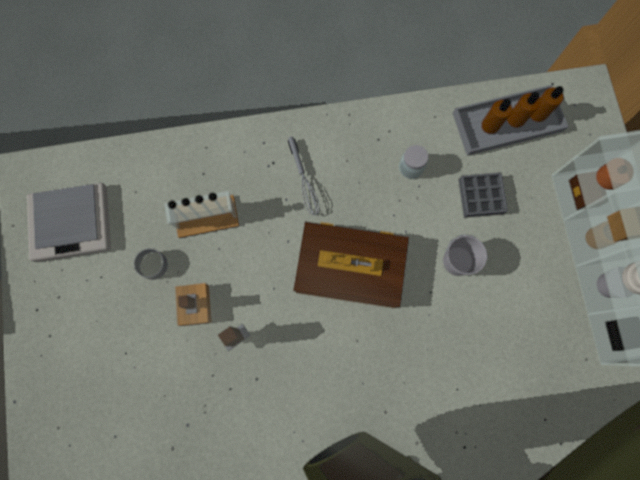

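View pics/side0.png

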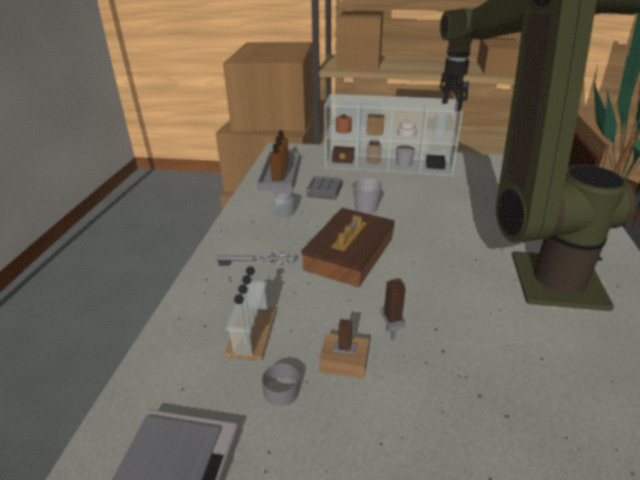

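```bash
cat > h.py <<'E'
import cv2,numpy as np
from bench import *
def cam(n):
    c=camera_info(n); return c["camera_matrix"],np.array([c["k1"],0,0,0.]),c["T"]
def ray(n,uv):
    K,D,T=cam(n); p=cv2.undistortPoints(np.array(uv,float).reshape(-1,1,2),K,D).reshape(-1,2)
    return T[:3,3],np.c_[p,np.ones(len(p))]@T[:3,:3].T
def onz(n,uv,z):
    o,r=ray(n,uv); return o+r*((z-o[2])/r[:,2])[:,None]
def proj(n,P):
    K,D,T=cam(n); R=T[:3,:3].T; return cv2.projectPoints(np.array(P,float).reshape(-1,1,3),cv2.Rodrigues(R)[0],-R@T[:3,3],K,D)[0].reshape(-1,2)
def cloud(n,d):
    v,u=np.mgrid[0:480,0:640]; o,r=ray(n,np.c_[u.ravel(),v.ravel()])
    return (o+r*d.ravel()[:,None]).reshape(480,640,3)
def crop(im,x0,y0,x1,y1,s,f): cv2.imwrite("pics/"+f,cv2.resize(im[y0:y1,x0:x1,::-1],None,fx=s,fy=s,interpolation=cv2.INTER_CUBIC))
E
python3 - <<'E'
from h import *
t=np.load("top0.npz");s=np.load("side0.npz")
crop(t['im'],285,210,415,310,6,"tbox.png");crop(t['im'],165,270,255,360,6,"tst.png")
crop(s['im'],295,200,405,290,7,"sbox.png");crop(s['im'],310,270,420,385,5,"sst.png")
for n,f in(("top",t),("side",s)):
    P=cloud(n,f['d']); z=P[...,2]; print(n,(f['d']>0).mean())
    hsv=cv2.cvtColor(f['im'],cv2.COLOR_RGB2HSV)
    m=(z>.062)&(z<.068)
    np.save(n+"P.npy",P)
    print(np.nanmedian(z[(abs(z)<.02)]), m.sum())
E
```

```text
top 0.9959602864583333
0.000667835347508583 5887
side 0.9960026041666666
0.0011356600979508524 3300
```

```bash
cd pics; python3 -c "
import cv2,numpy as np
def grid(a,b):
  h=max(a.shape[0],b.shape[0]);f=lambda i:cv2.copyMakeBorder(i,0,h-i.shape[0],0,0,0)
  return np.hstack([f(a),f(b)])
for n,a in(('tbox',0),):pass
for o,a,b in(('c1','tbox','tst'),('c2','sbox','sst')):
  g=grid(cv2.imread(a+'.png'),cv2.imread(b+'.png'));print(g.shape)
"
```

```text
(600, 1320, 3)
(630, 1320, 3)
```

View pics/tbox.png

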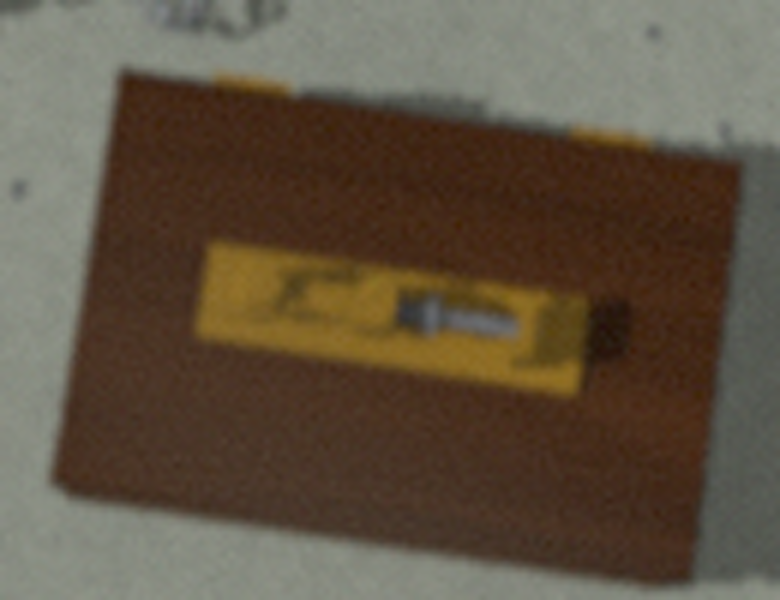

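View pics/tst.png

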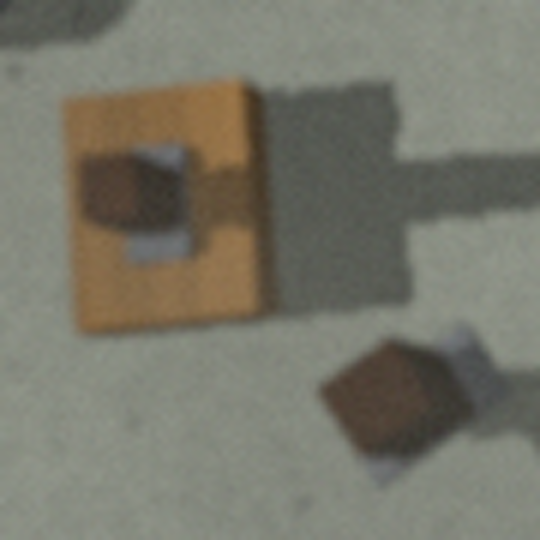

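View pics/sbox.png

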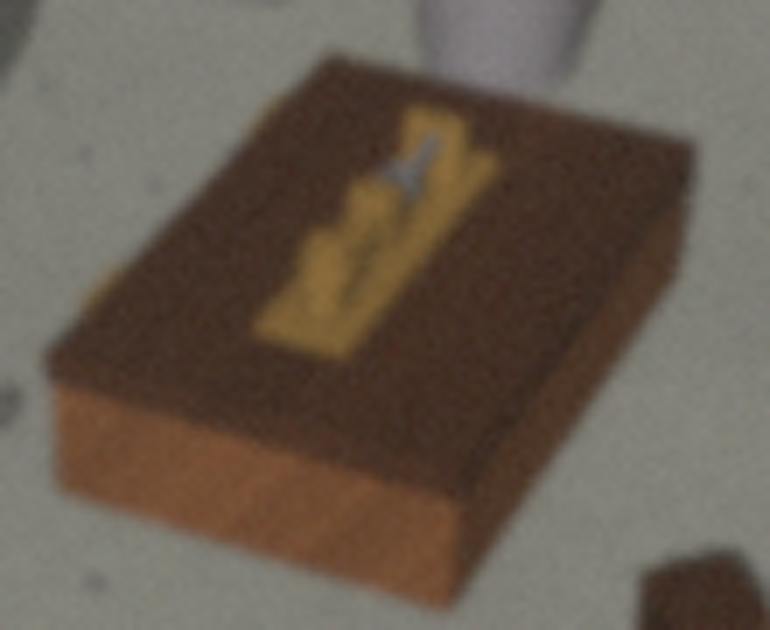

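View pics/sst.png

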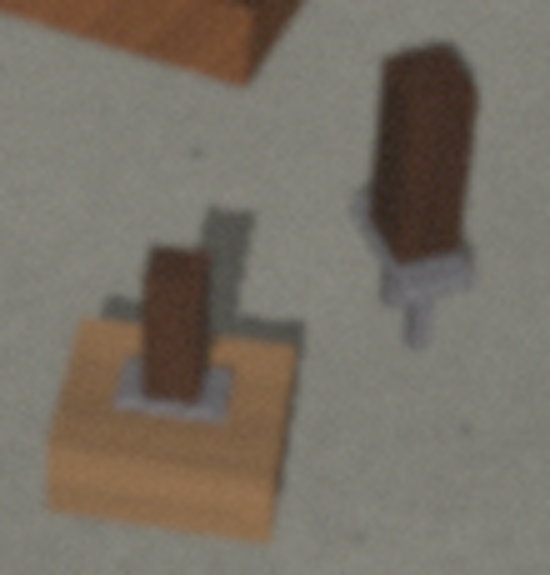

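```bash
python3 - <<'E'
from h import *
t=np.load("top0.npz");im=t['im'];hsv=cv2.cvtColor(im,cv2.COLOR_RGB2HSV);P=np.load("topP.npy")
def big(m,o=3):
    m=cv2.morphologyEx(m.astype(np.uint8),cv2.MORPH_CLOSE,np.ones((o,o)))
    c=max(cv2.findContours(m,0,1)[0],key=cv2.contourArea);return c
def rect(c,z):
    W=onz("top",c.reshape(-1,2)+0.0,z)[:,:2].astype(np.float32)*1000
    r=cv2.minAreaRect(W);return r
H,S,V=[hsv[...,i].astype(int) for i in range(3)]
roi=np.zeros((480,640),bool);roi[205:312,285:420]=1
m=roi&(abs(P[...,2]-.065)<.012)|(roi&(P[...,2]>.06))
print("lid by depth",rect(big(m),.065))
m=roi&(S>60)
print("lid colour",rect(big(m),.065),m.sum())
L=onz("top",big(m).reshape(-1,2)*1.0,.065)
brass=roi&(H>15)&(H<32)&(S>120)&(V>110)
ys,xs=np.where(brass);keep=brass.copy();keep[:245]=0
c=big(keep,9);print("brass",rect(c,.068),cv2.boundingRect(c))
grey=roi&(S<70)&(abs(P[...,2]-.085)<.03); grey[:,:345]=0;grey[:250]=0;grey[275:]=0;grey[:,385:]=0
g=np.argwhere(grey)[:,::-1];print("grey",len(g),g.min(0),g.max(0))
# stand
roi=np.zeros((480,640),bool);roi[275:335,165:220]=1
m=roi&(S>90)&(V>60);print("stand",rect(big(m,9),.040))
fl=roi&(S<60)&(V>90); 
r=roi&(P[...,2]>.043)&(P[...,2]<.052)
print("stand col depth"); q=P[roi&(P[...,2]>.034)&(P[...,2]<.043)];print(cv2.minAreaRect((q[:,:2]*1000).astype(np.float32)),len(q))
q=P[roi&(P[...,2]>.09)];print("handle top",len(q),q.mean(0),q.min(0),q.max(0))
roi[:]=0;roi[310:355,210:260]=1
q=P[roi&(P[...,2]>.09)];print("big top",len(q),q.mean(0),np.percentile(q[:,2],95))
# latch heights
roi[:]=0;roi[245:280,310:392]=1
np.set_printoptions(linewidth=250)
print((P[250:274:2,316:392:2,2]*1000).astype(int))
E
```

```text
lid by depth ((540.1685180664062, -36.3111572265625), (250.6253662109375, 174.59475708007812), 72.08148193359375)
lid colour ((543.0087280273438, -38.863128662109375), (242.0267791748047, 171.70152282714844), 72.015869140625) 7618
brass ((543.764892578125, -34.56402587890625), (143.2201385498047, 36.54789733886719), 71.79518127441406) (318, 251, 63, 25)
grey 66 [352 260] [370 265]
stand ((510.5580139160156, 334.9657897949219), (74.51769256591797, 89.50184631347656), 87.26332092285156)
stand col depth
((512.4178466796875, 339.1573181152344), (71.87970733642578, 90.60553741455078), 87.60340118408203) 761
handle top 168 [0.49199931 0.30289036 0.2370576 ] [0.35650668 0.04892599 0.09000929] [0.52396846 0.35005122 1.23149034]
big top 323 [0.41798796 0.23707339 0.17330528] 0.14660781516313726
[[  66   67   67   65   66   65   65   67   68   67   65   66   65   67   65   68   63   65   67   68   61   65   66   66   65   67   64   60   60   64   63   65   65   65   62   68   69   65]
 [  66   64   63   65   65   69   69   62   65   64   64   64   65   64   64   66   65   65   63   62   63   6
[... 1313 characters left out ...]
  66   68   68   66   67   69   84   64   67   67   66 1231   69   87   95   70   71   68   68   63   68   62   61   63]
 [  70   63   64   65   64   67   66   68   70   69   66   66   68   68   67   67   69   70   68   65   68   71   66   67   67   71   68   74   94   64   68   68   67   60   68   68   68   65]
 [  63   61   65   65   70   62   64   61   66   65   65   65   65   67   67   67   65   69   67   69   70   70   70   66   68   67   70   81   89   68   69   69   69   66   62   68   63   63]
 [  67   63   66   60   62   66   63   66   65   62   62   67   65   65   63   68   66   66   65   64   71   71   71   65   65   67   69   72   67   68   67   68   65   65   65   64   66   61]]
```

```bash
python3 - <<'E'
from h import *
for n,(x0,x1,y0,y1) in {"top":(312,392,245,280),"side":(325,375,205,260)}.items():
    P=np.load(n+"P.npy");Q=P[y0:y1,x0:x1].reshape(-1,3)
    Q=Q[(Q[:,2]>.078)&(Q[:,2]<.11)]
    a=np.radians(-18);ex=np.array([np.cos(a),np.sin(a)]);ey=np.array([-ex[1],ex[0]])
    c=np.array([.543,-.0388]); q=np.c_[(Q[:,:2]-c)@ex,(Q[:,:2]-c)@ey,Q[:,2]]*1000
    print(n,len(q))
    for y in range(-80,80,6):
        k=q[(q[:,1]>=y)&(q[:,1]<y+6)]
        if len(k): print(y,len(k),k[:,0].min().round(1),k[:,0].mean().round(1),k[:,0].max().round(1),"z",k[:,2].mean().round(1),k[:,2].max().round(1))
# lid edges
for n,roi in(("top",(205,312,285,420)),("side",(200,290,295,405))):
    f=np.load(n+"0.npz");P=np.load(n+"P.npy");q=P[roi[0]:roi[1],roi[2]:roi[3]].reshape(-1,3);q=q[(q[:,2]>.060)&(q[:,2]<.072)]
    print(n,cv2.minAreaRect((q[:,:2]*1000).astype(np.float32)),np.median(q[:,2]))
# crop of sides at larger contrast
t=np.load("top0.npz");crop(cv2.convertScaleAbs(t['im'],alpha=1.6),310,240,395,285,9,"latch.png")
E
```

```text
top 309
-50 25 -13.5 -2.1 10.4 z 94.4 97.8
-44 20 -12.9 -1.7 9.2 z 90.0 100.5
-38 6 -4.0 -2.2 0.9 z 88.0 92.9
-32 8 -4.5 -1.8 0.8 z 87.0 92.1
-26 7 -3.2 -1.6 1.5 z 87.5 93.2
-20 7 -4.0 -2.0 0.6 z 86.4 88.1
-14 15 -9.2 -2.6 5.0 z 90.3 94.3
-8 12 -7.1 -1.5 3.3 z 89.9 93.2
-2 11 -8.5 -3.7 1.2 z 89.1 94.4
4 24 -10.6 -1.9 7.0 z 93.5 97.6
10 24 -11.4 -2.9 7.2 z 92.7 97.2
16 19 -10.8 -2.7 5.4 z 90.6 95.9
22 16 -7.7 -2.2 2.7 z 88.5 91.7
28 15 -7.9 -2.7 4.2 z 89.9 93.0
34 16 -8.2 -2.6 3.8 z 89.5 92.0
40 16 -9.8 -2.1 4.2 z 89.4 92.0
46 24 -11.7 -3.7 7.6 z 93.9 100.9
52 27 -13.1 -3.7 7.3 z 94.0 101.2
58 17 -11.1 -2.7 6.4 z 91.7 101.0
side 231
-56 2 -7.6 -4.3 -1.1 z 94.6 94.9
-50 33 -9.6 1.9 13.8 z 90.2 97.7
-44 24 -9.1 0.3 12.8 z 88.5 97.9
-38 3 0.6 1.8 3.2 z 89.1 90.3
-32 4 0.8 2.8 4.7 z 89.1 90.1
-26 2 0.7 1.7 2.7 z 88.8 89.1
-14 13 -5.8 0.8 9.6 z 91.5 96.5
-8 4 -1.1 2.5 6.4 z 92.4 93.9
-2 3 -5.2 1.0 10.0 z 92.4 94.3
4 12 -7.7 -1.5 10.7 z 93.3 97.2
10 20 -6.9 1.2 12.4 z 90.9 96.8
16 19 -6.3 0.4 11.3 z 91.6 100.1
22 5 -3.0 2.3 7.7 z 90.4 93.1
28 10 -3.3 0.9 7.1 z 90.3 93.4
34 3 -2.8 -1.6 0.5 z 88.3 90.6
40 3 -2.5 0.6 6.8 z 93.2 98.2
46 8 -6.9 -2.4 4.6 z 93.4 99.1
52 25 -8.6 0.1 11.9 z 93.5 100.8
58 36 -8.2 1.7 11.8 z 89.7 100.9
64 2 0.3 1.8 3.3 z 86.9 87.4
top ((543.2173461914062, -38.71018981933594), (244.25343322753906, 168.28150939941406), 72.01309204101562) 0.06545989137475627
side ((547.3485717773438, -39.8748779296875), (248.90200805664062, 169.91204833984375), 72.41452026367188) 0.06694720931024634
```

View pics/latch.png

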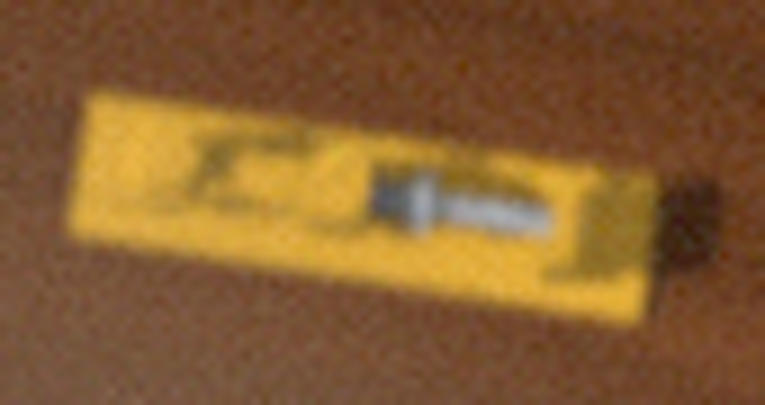

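```bash
python3 - <<'E'
from h import *
for n,(x0,x1,y0,y1) in {"top":(165,225,275,335),"side":(312,375,312,382)}.items():
    P=np.load(n+"P.npy");Q=P[y0:y1,x0:x1].reshape(-1,3)*1000;Q=Q[Q[:,2]<200]
    for a,b in((34,43),(43,50),(50,105),(105,119)):
        k=Q[(Q[:,2]>a)&(Q[:,2]<b)][:,:3]; r=cv2.minAreaRect(k[:,:2].astype(np.float32)) if len(k) else 0
        print(n,a,len(k),k.mean(0).round(1),np.round(np.r_[r[0],r[1],r[2]],1),k.min(0).round(),k.max(0).round())
    np.set_printoptions(linewidth=250)
t=np.load("top0.npz")['im'];s=np.load("side0.npz")['im']
# colour: dark handle top in top cam; edges of block top in side cam
for n,im,(x0,x1,y0,y1) in(("top",t,(165,225,275,335)),("side",s,(312,375,312,382))):
    hsv=cv2.cvtColor(im,cv2.COLOR_RGB2HSV).astype(int)
    m=np.zeros((480,640),np.uint8);sub=hsv[y0:y1,x0:x1]
    m[y0:y1,x0:x1]=(sub[...,1]<75)&(sub[...,2]>95)&(sub[...,2]<150)
    m2=np.zeros((480,640),np.uint8);m2[y0:y1,x0:x1]=(sub[...,2]<90)&(sub[...,1]>70)
    for mm in(m2,):
        c=max(cv2.findContours(mm,0,1)[0],key=cv2.contourArea).reshape(-1,2);print(n,cv2.boundingRect(c),cv2.contourArea(c))
E
```

```text
top 34 761 [509.7 336.7  40.2] [512.4 339.2  71.9  90.6  87.6] [466. 302.  34.] [559. 376.  43.]
top 43 253 [512.3 335.2  44.9] [511.8 338.3  70.4  88.6  87.4] [466. 302.  43.] [556. 374.  50.]
top 50 92 [508.3 331.5  76.1] [507.9 334.5  18.1  34.6  62.6] [493. 327.  50.] [527. 349. 105.]
top 105 122 [511.3 337.9 112.2] [511.7 338.7  21.5  23.8  83.4] [500. 328. 105.] [524. 350. 118.]
side 34 969 [513.2 345.2  40.2] [514.3 338.1  74.   90.9  88. ] [468. 300.  34.] [560. 375.  43.]
side 43 155 [514.9 340.6  45.8] [512.7 339.3  58.2  88.2  81.3] [473. 304.  43.] [559. 374.  49.]
side 50 269 [513.3 346.7  77.9] [513.7 338.1  24.6  23.6  87.5] [502. 326.  50.] [526. 351. 105.]
side 105 139 [513.8 340.5 111.7] [514.2 338.7  23.8  24.   86.9] [502. 327. 105.] [526. 351. 115.]
top (179, 296, 10, 12) 76.5
side (338, 320, 15, 30) 308.0
```

```bash
python3 - <<'E'
from h import *
pi=np.pi
def p(s=""):
    x=state();print(s,round(x['clock'],2),x['eef_pos'].round(4),x['orientation'].round(3),x['ft_force'].round(2),round(x['opening'],3))
X,Y,yw=.513,.3386,-.042
print(ik([X,Y,.40],[pi,0,yw]),ik([X,Y,.225],[pi,0,yw]))
for ph in(0,.4,.8):print(ik([.52,-.06,.289],[pi,0,-.314-ph]))
move_gripper(.6)
move_pose([X,Y,.36],[pi,0,yw]);p()
servo_line([X,Y,.227],feed=.12);p("down")
im,d=grab_frame("side");cv2.imwrite("pics/s1.png",im[...,::-1]);crop(im,250,180,450,400,2.7,"s1c.png")
E
```

```text
[ 4.96087978e-01  4.99705158e-02  1.73702645e+00 -4.44089210e-16
  1.35459569e+00  2.10888431e+00] [ 4.96087978e-01  2.20130634e-01  1.86315083e+00 -4.44089210e-16
  1.05831119e+00  2.10888431e+00]
[-2.17453936e-01 -5.39416792e-02  2.03578100e+00 -4.44089210e-16
  1.15975333e+00  1.66734239e+00]
[-2.17453936e-01 -5.39416792e-02  2.03578100e+00 -4.44089210e-16
  1.15975333e+00  2.06734239e+00]
[-2.17453936e-01 -5.39416792e-02  2.03578100e+00 -4.44089210e-16
  1.15975333e+00  2.46734239e+00]
 3.92 [0.5134 0.3381 0.36  ] [ 3.142 -0.    -0.043] [-0.05  0.49 -0.47] 0.599
down 5.17 [0.5135 0.3389 0.2281] [-3.141e+00 -2.000e-03 -4.200e-02] [-0.15  0.47  0.5 ] 0.606
```

View pics/s1c.png

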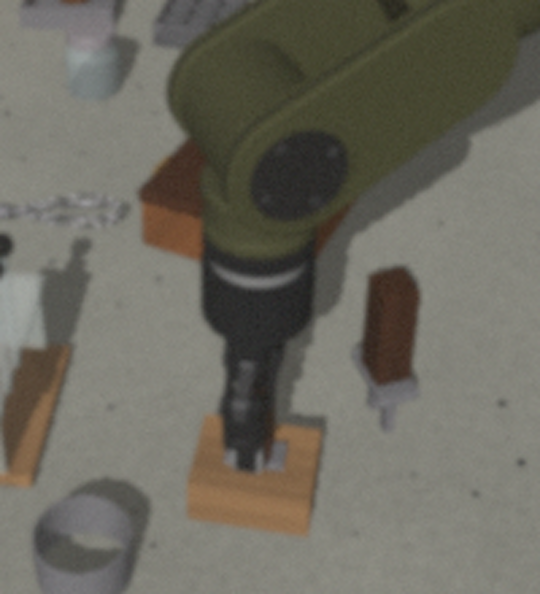

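```bash
python3 - <<'E'
from h import *
pi=np.pi
def p(s=""):
    x=state();print(s,round(x['clock'],2),x['eef_pos'].round(4),x['orientation'].round(3),x['ft_force'].round(2),x['ft_torque'].round(3),round(x['opening'],3))
move_gripper(0,60);p("grip")
x=state()['eef_pos']
servo_line([x[0],x[1],.36],feed=.1);p("up")
im,d=grab_frame("side");np.savez("s2.npz",im=im,d=d);crop(im,250,150,450,370,2.7,"s2c.png")
print(proj("side",[[x[0],x[1],.36-.155]]))
E
```

```text
grip 5.59 [0.5133 0.3388 0.2278] [-3.141e+00 -1.000e-03 -4.200e-02] [ 0.13 -0.44  2.7 ] [ 0.006 -0.016  0.025] 0.252
up 7.08 [0.5131 0.3387 0.3589] [ 3.141e+00  2.000e-03 -4.200e-02] [-0.03  0.29 -0.48] [ 0.023 -0.005  0.053] 0.252
[[345.95894058 286.11161991]]
```

View pics/s2c.png

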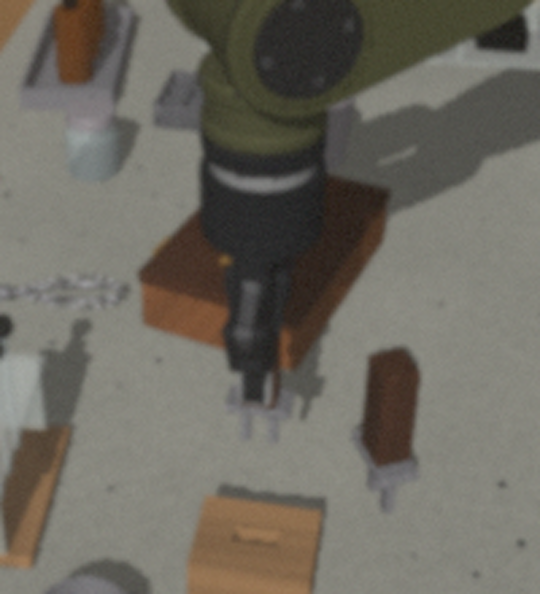

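```bash
python3 - <<'E'
from h import *
f=np.load("s2.npz");im=f['im'];P=cloud("side",f['d'])
hsv=cv2.cvtColor(im,cv2.COLOR_RGB2HSV).astype(int)
crop(im,325,275,370,320,12,"s2d.png")
Q=P[290:316,330:362].reshape(-1,3)
for a,b in((.139,.165),(.166,.180)):
    k=Q[(Q[:,2]>a)&(Q[:,2]<b)&(abs(Q[:,1]-.34)<.03)];print(len(k),k.mean(0),k.min(0),k.max(0))
c=[.5131,.3387,.3589];R=-.042
ex=np.array([np.cos(R),np.sin(R),0]);
for h,w in((0,13),(0,6),(24,13),(32,22),(38,22)):
    for s in(-1,1): print(h,s*w,((proj("side",[np.array(c)-[0,0,.220-h/1000]+ex*s*w/1000+np.array([0,.003,0])])[0]-[325,275])*12).round())
E
```

```text
74 [0.51314001 0.33964277 0.15215875] [0.50074183 0.33733656 0.13960716] [0.52543794 0.34256418 0.16486193]
150 [0.51200684 0.34266962 0.17722415] [0.49128658 0.32607076 0.17226552] [0.53568914 0.35189065 0.1799212 ]
0 -13 [326. 483.]
0 13 [160. 462.]
0 -6 [281. 477.]
0 6 [205. 467.]
24 -13 [330. 368.]
24 13 [162. 347.]
32 -22 [390. 336.]
32 22 [104. 300.]
38 -22 [392. 307.]
38 22 [104. 271.]
```

View pics/s2d.png

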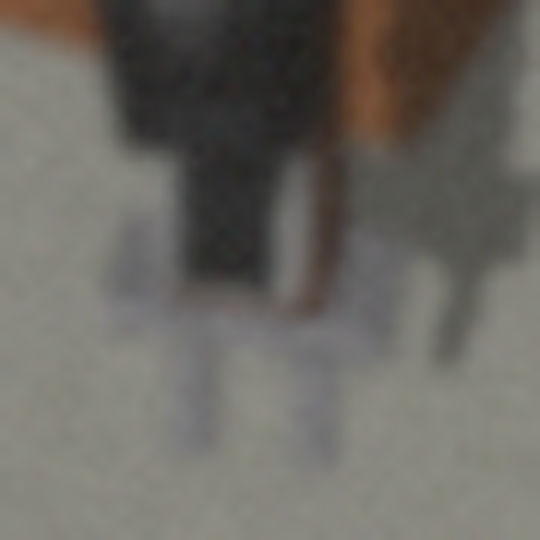

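```bash
cat >> h.py <<'E'
pi=np.pi
B=np.array([.543,-.0388]);A=np.radians(-18.0)
EX=np.array([np.cos(A),np.sin(A)]);EY=np.array([-EX[1],EX[0]])
def bw(x,y): return B+EX*x/1000+EY*y/1000   # mm in box frame -> world
def p(s=""):
    x=state();r=(x['eef_pos'][:2]-B)*1000
    f=x['ft_force'];print(s,round(x['clock'],2),'box',round(r@EX,2),round(r@EY,2),'z',x['eef_pos'][2].round(4),'yaw',x['orientation'][2].round(3),'F box',round(f[:2]@EX,2),round(f[:2]@EY,2),round(f[2],2),'T',x['ft_torque'].round(3));return x
E
python3 - <<'E'
from h import *
q=bw(0,-27)
move_pose([q[0],q[1],.36],[pi,0,A]);p()
servo_line([q[0],q[1],.332],feed=.08);pause(.3);p()
for n in("side","top"):
    im,d=grab_frame(n);np.savez(n+"3.npz",im=im,d=d)
    u=proj(n,[[q[0],q[1],.09]])[0].astype(int);print(n,u)
    crop(im,u[0]-35,u[1]-30,u[0]+35,u[1]+30,10,n+"3.png")
    w=lambda x,y,z:np.r_[bw(x,y),z]
    for h,x in((0,-13),(0,-6),(0,6),(0,13),(32,-22),(32,22)):
        print(h,x,((proj(n,[w(x,-27,.112+h/1000)])[0]-u+[35,30])*10).round())
    print("rod",[((proj(n,[w(0,y,.085)])[0]-u+[35,30])*10).round() for y in(-42,-27,-12)])
E
```

```text
8.62 box -0.05 -26.25 z 0.36 yaw -0.313 F box -0.21 0.23 -0.71 T [-0.002 -0.021 -0.003]
 9.43 box 0.17 -27.03 z 0.3326 yaw -0.314 F box -0.08 -0.14 -0.72 T [0.05  0.057 0.002]
side [354 221]
0 -13 [405. 250.]
0 -6 [381. 244.]
0 6 [339. 233.]
0 13 [315. 227.]
32 -22 [442. 151.]
32 22 [286. 114.]
rod [array([380., 299.]), array([357., 325.]), array([334., 352.])]
top [364 262]
0 -13 [349. 348.]
0 -6 [354. 317.]
0 6 [361. 263.]
0 13 [366. 232.]
32 -22 [354. 366.]
32 22 [383. 164.]
rod [array([415., 321.]), array([349., 311.]), array([282., 301.])]
```

View pics/side3.png

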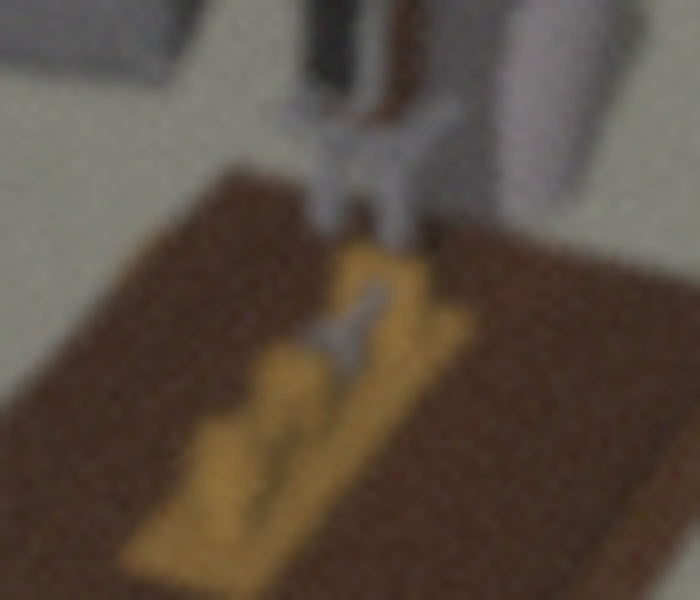

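View pics/top3.png

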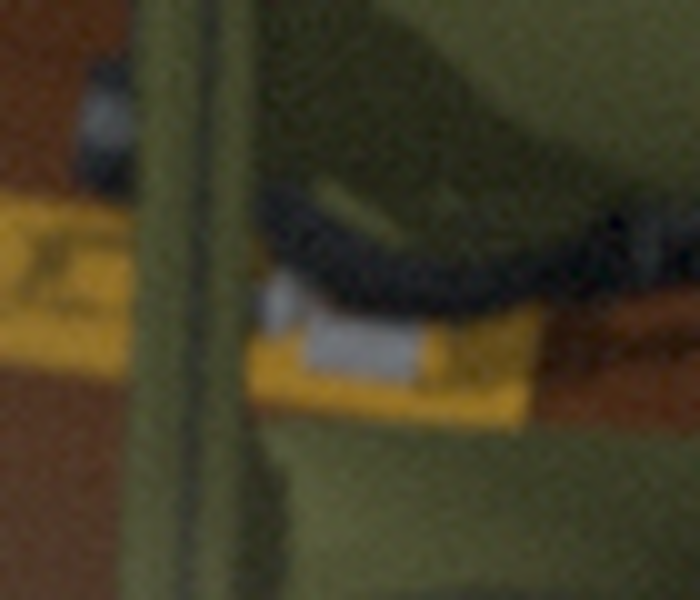

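```bash
python3 - <<'E'
from h import *
w=lambda x,y,z:np.r_[bw(x,y),z]
u=np.array([364,262])-[35,30]
for h in(32,38):
    print("flange -x corners",h,[((proj("top",[w(-21.8,-27+s,.1126+h/1000)])[0]-u)*10).round() for s in(-12,12)])
# tines prediction at side with 6 thick
u=np.array([354,221])-[35,30]
for x in(-13,-6,6,13): print(x,[((proj("side",[w(x+.17,-27+s,.1126)])[0]-u)*10).round() for s in(-3,3)])
# rod in side image: grey mask
im=np.load("side3.npz")['im'];hsv=cv2.cvtColor(im,cv2.COLOR_RGB2HSV).astype(int)
print("S"); print(hsv[215:232,348:364,1])
# weighted grey: low-saturation per row
for v in range(217,228):
    s=np.clip(110-hsv[v,349:362,1],0,None).astype(float); c=(s*np.arange(349,362)).sum()/s.sum(); 
    # rod line x at that row
    ys=np.linspace(-45,-5,400); 
    uv=proj("side",[w(0,y,.085) for y in ys]); i=abs(uv[:,1]-v).argmin()
    print(v,round(c,2),uv[i].round(2),"d",round(c-uv[i][0],2),"y",ys[i].round(1))
uv=lambda x:proj("side",[w(x,-27,.085)])[0];print(uv(0),uv(2))
E
```

```text
flange -x corners 32 [array([410., 373.]), array([298., 356.])]
flange -x corners 38 [array([413., 368.]), array([300., 351.])]
-13 [array([409., 242.]), array([400., 253.])]
-6 [array([385., 236.]), array([376., 247.])]
6 [array([343., 226.]), array([334., 236.])]
13 [array([319., 220.]), array([310., 231.])]
S
[[121 101  97  97 101 135 135 122  92  58  44  49  62  89 112 102]
 [114 108 114 111 123 140 141 145 129 118  98 100 114 126 106 101]
 [108 112 124 124 142 144 144 145 141 134 137 135 131 136 118 130]
 [126 124 118 122 136 151 137 137 124 131 134 138 145 143 133 109]
 [118 128 126 126 128 140 128 104  77  94 124 135 141 134 124 108]
 [126 126 120 124 134 134 117  79  51  74 118 134 143 137 132 128]
 [128 128 122 128 134 117  78  42  45  82 129 143 146 142 135 137]
 [133 106 101  96 101  83  51  46  69 116 138 148 140 142 139 132]
 [ 95  82  64  50  55  43  36  56 102 132 147 146 144 144 151 140]
 [103  66  41  24  29  20  30  78 124 145 146 150 148 144 145 141]
 [110  89  57  36  23  21  33  92 134 148 148 144 146 145 146 143]
 [133 119 112  93  60  32  46  94 132 141 138 146
[... 239 characters left out ...]
9 126 140 145 141 143 139 139 138 140 121 127]
 [144 144 147 145 135 137 141 147 146 146 139 141 135 133 119 122]]
217 nan [357.4  220.36] d nan y -45.0
218 nan [357.4  220.36] d nan y -45.0
219 356.18 [357.4  220.36] d -1.22 y -45.0
220 356.04 [357.4  220.36] d -1.36 y -45.0
221 355.46 [356.85 221.01] d -1.39 y -41.3
222 354.01 [356.02 221.99] d -2.01 y -35.7
223 352.44 [355.16 223.01] d -2.72 y -30.0
224 351.98 [354.32 224.01] d -2.34 y -24.3
225 352.13 [353.48 225.  ] d -1.35 y -18.8
226 353.05 [352.64 226.  ] d 0.42 y -13.3
227 353.31 [351.79 227.  ] d 1.52 y -7.8
[354.71741742 223.53435372] [354.03101217 223.36018097]<stdin>:14: RuntimeWarning: invalid value encountered in scalar divide
```

```bash
python3 - <<'E'
from h import *
im=np.load("side3.npz")['im'];hsv=cv2.cvtColor(im,cv2.COLOR_RGB2HSV).astype(int)
print("cols 346..364 S rows 205-216");print(hsv[203:217,346:366,1])
w=lambda x,y,z:np.r_[bw(x,y),z]
for h in(0,6,12,18,):
    print(h,[proj("side",[w(x+.17,-27,.1126+h/1000)])[0].round(2) for x in(-9.5,9.5)])
im=np.load("top3.npz")['im'];hsv=cv2.cvtColor(im,cv2.COLOR_RGB2HSV).astype(int)
print("top cols 356-374 rows 260-275");print(hsv[260:276,356:376,1])
t=np.load("top0.npz")['im'];hsv=cv2.cvtColor(t,cv2.COLOR_RGB2HSV).astype(int)
print("top0 cols 350-372 rows 255-272");print(hsv[255:272,350:374,1])
for y in(-39,-33,-27,-21,-15):print(y,proj("top",[w(0,y,.085),w(2,y,.085)]).round(2).tolist())
E
```

```text
cols 346..364 S rows 205-216
[[  6   2   5   2   8   3  10  18  24  32  47  45  32  15   6   5   5   6
    6   0]
 [ 13  13  11   7   5   5   5   3   8  11  18  19  11   8   5   5   6   3
   10  20]
 [ 18  18  17  17   5   3   3   5   0   5  10   3   8   3   8   8   9  10
    3  13]
 [ 20  20  17  17  13   5   8   3   8   5   8   0   5   5   8   3   3  10
   16   7]
 [ 25  21  21  19   9   2   5   5   7   7   7   7   7   3   3   9  13  13
   14   9]
 [ 43  34  25  16   9   2   2  13  12   5   3   5   5   8   3   7   7  10
   10  13]
 [ 72  62  52  31  12  10   5  10  18  15  10   7   7  11   6  10  16  17
   10  10]
 [101  92  67  41  13   5   0   8  26  31  14   5   7   6   9  14  21   7
   10   9]
 [120 106  97  38  16   7  11  19  40  47  18   5   5   6  16   4  14  14
   17  13]
 [ 97 114  98  47  16  13   6  39  66  69  34  11   7   6  17  40  45  34
   27  33]
 [109 114  96  70  34  22  23  50  76  85  31  13   5  14  31  53  71  62
   61  57]
 [108 109 113  81  67  50  50  91 115 108  52  16  13  18  38  77  92  79
  105  99]
 [127 115 121 101  97  97 101 135 135 122  92  58  
[... 2974 characters left out ...]
189 177 189 184 183 184 187 188 185 194 199 189 194 189 188 186 189
  196 187 173 193 188 194]
 [187 183 191 196 189 190 184 182 187 183 185 191 193 192 181 181 195 188
  189 192 184 183 197 194]
 [182 191 174 180 182 185 182 183 187 194 182 186 182 193 196 181 195 195
  191 183 197 181 191 180]
 [173 172 177 179 176 182 185 190 183 191 188 188 186 193 182 189 188 189
  184 188 193 178 174 186]
 [162 171 180 168 174 182 182 179 186 184 189 191 194 185 186 180 193 190
  193 176 193 176 186 190]]
-39 [[369.19, 263.89], [369.31, 263.02]]
-33 [[366.54, 263.48], [366.66, 262.61]]
-27 [[363.88, 263.08], [364.0, 262.2]]
-21 [[361.23, 262.67], [361.35, 261.8]]
-15 [[358.57, 262.26], [358.7, 261.39]]
```

```bash
python3 - <<'E'
from h import *
q=bw(1.9,-27)
servo_line([q[0],q[1],.332],feed=.03)
servo_line([q[0],q[1],.314],feed=.04);pause(.1);x=p()
f0=x['ft_force'][2]
for z in (.308,.305,.302,.299,.296,.293):
    servo_line([q[0],q[1],z],feed=.03);x=p()
    if abs(x['ft_force'][2]-f0)>4: print("contact");break
im,d=grab_frame("side");np.savez("side4.npz",im=im,d=d);crop(im,319,191,389,251,10,"side4.png")
E
```

```text
10.47 box 2.03 -27.0 z 0.3142 yaw -0.314 F box -0.85 0.17 -0.69 T [0.002 0.033 0.032]
 10.82 box 1.77 -27.01 z 0.3076 yaw -0.314 F box 0.13 -0.2 -0.73 T [-0.024  0.006 -0.015]
 11.07 box 1.8 -27.04 z 0.3047 yaw -0.314 F box 0.56 0.11 -0.67 T [-0.009 -0.011  0.033]
 11.32 box 1.8 -27.02 z 0.3017 yaw -0.314 F box -0.23 0.15 -1.22 T [-0.021  0.048  0.001]
 11.57 box 1.8 -27.0 z 0.2987 yaw -0.314 F box 0.65 0.41 -0.66 T [-0.026  0.021 -0.012]
 11.82 box 1.79 -27.01 z 0.2957 yaw -0.314 F box -0.16 0.21 -1.12 T [ 0.01  -0.014  0.031]
 12.07 box 1.79 -27.01 z 0.2927 yaw -0.314 F box 0.48 0.48 -0.67 T [0.02  0.049 0.016]
```

View pics/side4.png

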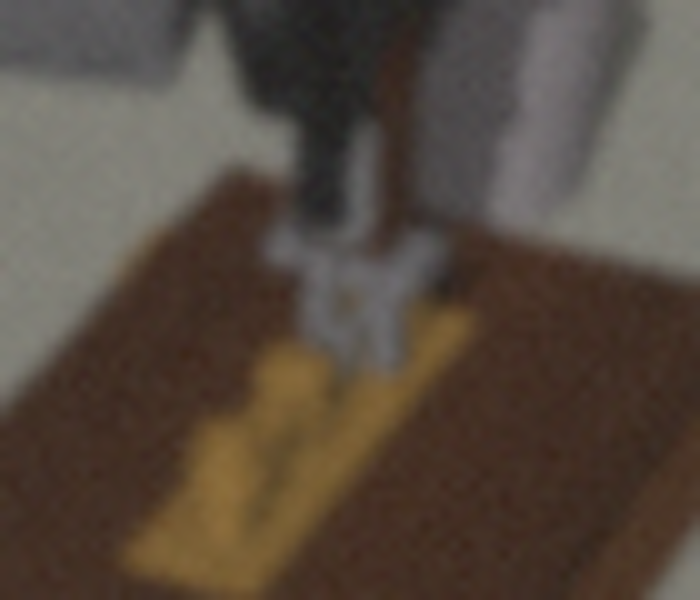

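```bash
cat >> h.py <<'E'
def force(n=5):
    F=[];T=[]
    for _ in range(n): pause(.015);x=state();F.append(x['ft_force']);T.append(x['ft_torque'])
    f=np.mean(F,0);return np.array([f[:2]@EX,f[:2]@EY,f[2]]),np.mean(T,0)
E
python3 - <<'E'
from h import *
z=state()['eef_pos'][2]
f0,_=force();print(f0.round(2))
for s in(1,-1):
    for k in range(0,9):
        x=1.9+s*k*.7
        q=bw(x,-27);servo_line([q[0],q[1],.293],feed=.03);f,t=force();print(round(x,2),(f-f0).round(2))
        if abs((f-f0)[0])>1.8:break
q=bw(x+.5,-27);servo_line([q[0],q[1],.293],feed=.03);p()
E
```

```text
[ 0.55  0.41 -0.57]
1.9 [-0.19 -0.47 -0.16]
2.6 [-0.5  -0.15 -0.55]
3.3 [-0.76 -0.54 -0.63]
4.0 [-0.91 -0.44 -0.45]
4.7 [-1.37 -0.22 -0.55]
5.4 [-3.12 -0.33  0.52]
1.9 [-0.79 -0.2  -0.44]
1.2 [-0.95 -0.35 -0.22]
0.5 [-0.46 -0.4  -0.43]
-0.2 [-0.46 -0.31 -0.49]
-0.9 [-0.61 -0.82 -0.74]
-1.6 [-0.61 -0.46 -0.84]
-2.3 [ 0.17 -0.5  -0.57]
-3.0 [ 1.15 -0.28 -0.89]
-3.7 [ 4.43 -0.67 -2.24]
 17.48 box -3.09 -27.01 z 0.2931 yaw -0.314 F box 3.43 -0.18 -1.72 T [-0.332 -0.809 -0.005]
```

```bash
python3 - <<'E'
from h import *
q=bw(1.0,-27);servo_line([q[0],q[1],.293],feed=.04);f0,_=force(8);print(f0.round(2))
y=-21.;hit=None
while y<-4:
    q=bw(1.0,y);servo_line([q[0],q[1],.293],feed=.03);f,t=force(4);e=(f-f0).round(2)
    x=state()['eef_pos'][:2];print(round(y,2),round((x-B)@EY*1000,2),e)
    if e[1]<-6.3 or (hit is None and e[1]<-2): 
        if hit is None: hit=y
    if e[1]<-7.2 or (hit is not None and y-hit>5.9):break
    y+=1.0
p()
im,d=grab_frame("side");crop(im,319,191,389,251,10,"side5.png")
im,d=grab_frame("top");crop(im,329,232,399,292,10,"top5.png")
E
```

```text
[-0.1  -0.04 -1.14]
-21.0 -20.88 [ 0.14 -0.01  0.54]
-20.0 -20.03 [-0.06  0.02  0.32]
-19.0 -19.0 [-0.3   0.18  0.48]
-18.0 -17.97 [-0.13 -0.08  0.01]
-17.0 -16.97 [ 0.48  0.61 -0.05]
-16.0 -15.97 [-0.07  0.49  0.16]
-15.0 -15.31 [-0.07 -3.06  1.12]
-14.0 -14.13 [-0.31 -4.36  0.9 ]
-13.0 -13.07 [ 0.17 -4.49  0.6 ]
-12.0 -12.11 [ 0.3  -4.75  0.72]
-11.0 -11.2 [ 0.6  -5.43  0.7 ]
-10.0 -10.31 [-0.07 -6.35  1.3 ]
-9.0 -9.43 [ 0.12 -6.79  1.35]
 22.08 box 1.04 -9.43 z 0.293 yaw -0.314 F box 0.57 -7.73 0.15 T [-1.305  0.483 -0.021]
```

View pics/side5.png

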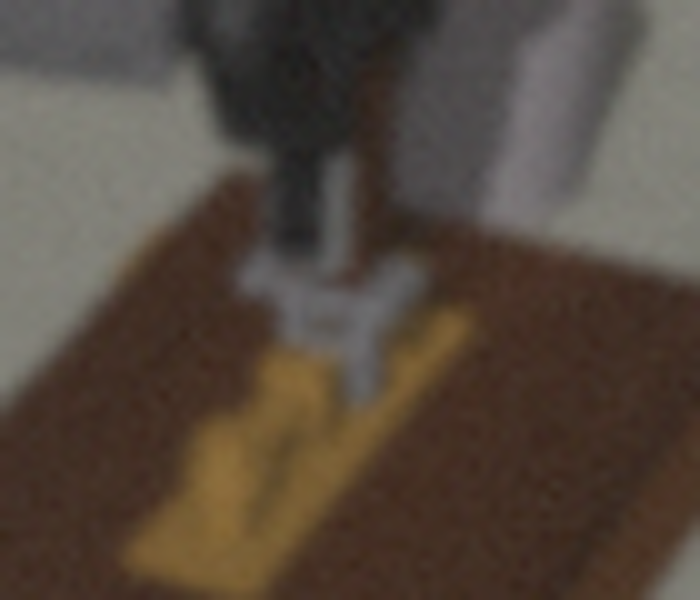

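```bash
python3 - <<'E'
from h import *
f0=np.array([-.1,-.04,-1.14])
y=-9.0
while 1:
    y+=.5
    q=bw(1.0,y);servo_line([q[0],q[1],.293],feed=.03);f,t=force(5);e=(f-f0).round(2)
    ya=(state()['eef_pos'][:2]-B)@EY*1000;print(round(y,2),round(ya,2),e)
    if e[1]<-8.5 or ya>-7.0:break
py=53.5;r=py-y;print("r",r);phi=0
log=[]
while phi<.5:
    phi+=.04
    w=bw(1.0-r*np.sin(phi),py-r*np.cos(phi))
    servo_line([w[0],w[1],.293],rot=[pi,0,A-phi],feed=.04)
    f,t=force(4);e=f-f0
    tan=e[0]*np.cos(phi)-e[1]*np.sin(phi); rad=-(e[0]*np.sin(phi)+e[1]*np.cos(phi))
    print(round(phi,2),round(r,2),"tan",tan.round(2),"rad",rad.round(2),"z",e[2].round(2))
    if abs(tan)>6 or rad>14: print("STOP");break
    if phi<.33: r+= np.clip((rad-8.5)/.7,-.5,.5)*(abs(rad-8.5)>.6)
    else: break
p()
im,d=grab_frame("side");crop(im,319,191,389,251,10,"side6.png")
E
```

```text
-8.5 -8.97 [ 0.08 -7.18  1.31]
-8.0 -8.53 [ 0.31 -7.25  1.35]
-7.5 -8.07 [ 0.04 -7.38  1.13]
-7.0 -7.63 [-0.15 -7.96  1.37]
-6.5 -7.2 [-0.06 -8.19  0.96]
-6.0 -6.74 [ 0.24 -8.29  1.73]
r 59.5
0.04 59.5 tan 0.11 rad 8.75 z 1.15
0.08 59.5 tan 0.69 rad 8.38 z 1.09
0.12 59.5 tan 0.64 rad 8.27 z 1.52
0.16 59.5 tan 0.32 rad 8.65 z 2.14
0.2 59.5 tan 1.09 rad 8.51 z 1.72
0.24 59.5 tan 0.6 rad 8.42 z 2.51
0.28 59.5 tan 1.18 rad 8.71 z 2.69
0.32 59.5 tan 0.92 rad 8.98 z 2.87
0.36 59.5 tan 0.84 rad 8.74 z 2.62
 27.03 box -20.35 -2.83 z 0.2929 yaw -0.674 F box -3.06 -9.1 1.26 T [-1.462  1.012 -0.054]
```

View pics/side6.png

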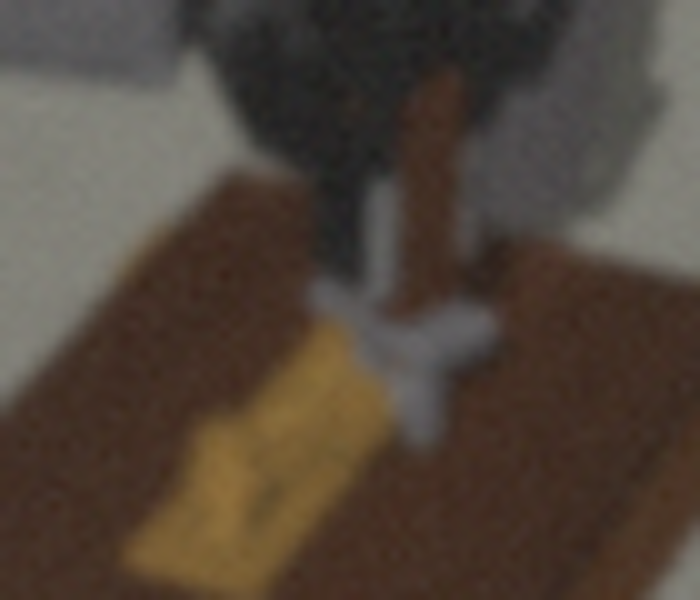

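```bash
python3 - <<'E'
from h import *
f0=np.array([-.1,-.04,-1.14])
py=53.5;r=61.5;phi=.36
while phi<.95:
    phi+=.04 if phi<.75 else .02
    w=bw(1.0-r*np.sin(phi),py-r*np.cos(phi))
    servo_line([w[0],w[1],.293],rot=[pi,0,A-phi],feed=.04)
    f,t=force(4);e=f-f0
    tan=e[0]*np.cos(phi)-e[1]*np.sin(phi); rad=-(e[0]*np.sin(phi)+e[1]*np.cos(phi))
    print(round(phi,2),round(r,2),"tan",tan.round(2),"rad",rad.round(2),"z",e[2].round(2))
    if abs(tan)>3.5 or rad>12: print("STOP");break
p()
im,d=grab_frame("side");crop(im,319,191,389,251,10,"side7.png")
E
```

```text
0.4 61.5 tan 0.52 rad 7.45 z 2.37
0.44 61.5 tan 0.44 rad 7.8 z 2.43
0.48 61.5 tan 0.86 rad 7.32 z 3.2
0.52 61.5 tan 1.11 rad 7.27 z 2.76
0.56 61.5 tan 1.29 rad 7.47 z 2.86
0.6 61.5 tan 1.05 rad 7.39 z 2.13
0.64 61.5 tan 0.96 rad 7.5 z 2.03
0.68 61.5 tan 1.41 rad 7.45 z 2.52
0.72 61.5 tan 1.25 rad 7.26 z 2.32
0.76 61.5 tan 1.23 rad 7.26 z 2.08
0.78 61.5 tan 1.94 rad 7.85 z 2.05
0.8 61.5 tan 3.55 rad 7.08 z 0.9
STOP
 30.88 box -43.92 10.15 z 0.2921 yaw -1.114 F box -3.5 -6.91 -0.22 T [-1.268  1.012 -0.017]
```

View pics/side7.png

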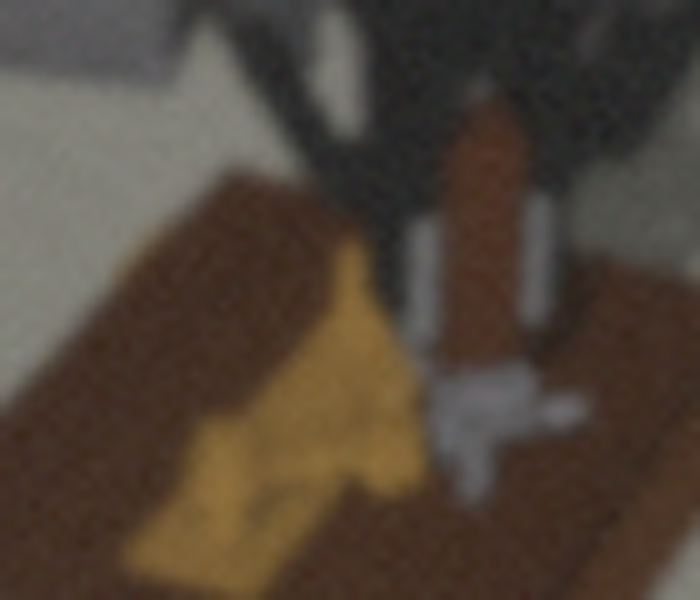

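```bash
python3 - <<'E'
from h import *
f0=np.array([-.1,-.04,-1.14])
py=53.5;r=61.5;phi=.80
def go(r,phi,z=.293,feed=.04):
    w=bw(1.0-r*np.sin(phi),py-r*np.cos(phi))
    servo_line([w[0],w[1],z],rot=[pi,0,A-phi],feed=feed)
    f,t=force(4);e=f-f0
    tan=e[0]*np.cos(phi)-e[1]*np.sin(phi); rad=-(e[0]*np.sin(phi)+e[1]*np.cos(phi))
    print(round(phi,2),round(r,2),"tan",tan.round(2),"rad",rad.round(2),"z",e[2].round(2));return tan
while phi<.93:
    phi+=.02
    if go(r,phi)>5.5:break
for r in(64,67,70,74): go(r,phi,feed=.03)
im,d=grab_frame("side");crop(im,319,191,389,251,10,"side8.png")
E
```

```text
0.82 61.5 tan 3.95 rad 7.52 z 0.72
0.84 61.5 tan 5.21 rad 7.32 z 0.55
0.86 61.5 tan 7.76 rad 6.49 z -0.75
0.86 64 tan 7.9 rad 5.5 z -1.59
0.86 67 tan 7.68 rad 3.66 z -1.96
0.86 70 tan 7.19 rad 2.49 z -0.54
0.86 74 tan 6.05 rad -0.37 z 0.02
```

View pics/side8.png

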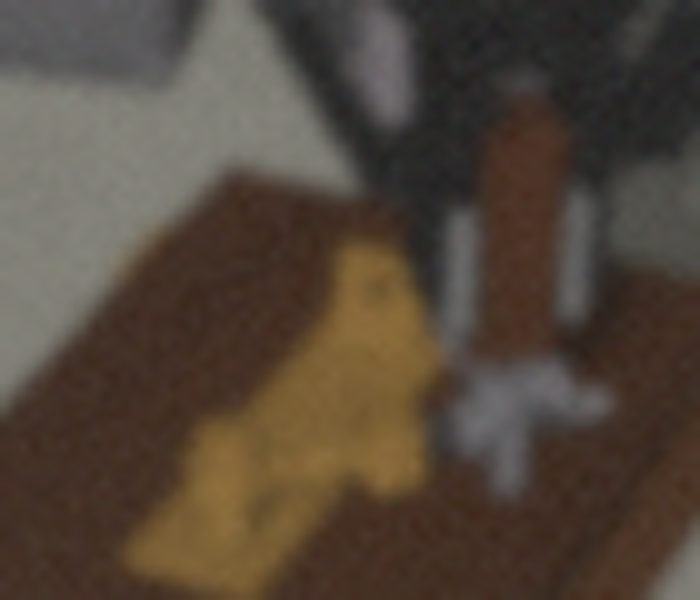

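```bash
python3 - <<'E'
from h import *
f0=np.array([-.1,-.04,-1.14])
py=53.5;r=74
def go(r,phi,z=.293,feed=.04):
    w=bw(1.0-r*np.sin(phi),py-r*np.cos(phi))
    servo_line([w[0],w[1],z],rot=[pi,0,A-phi],feed=feed)
    f,t=force(4);e=f-f0
    tan=e[0]*np.cos(phi)-e[1]*np.sin(phi); rad=-(e[0]*np.sin(phi)+e[1]*np.cos(phi))
    print(round(phi,2),round(r,2),"tan",tan.round(2),"rad",rad.round(2),"z",e[2].round(2));return tan
for ph in(.84,.82,.805):go(74,ph,feed=.03)
go(74,.805,.31,.05)
w=state()['eef_pos'];servo_line([w[0],w[1],.36],feed=.1)
move_pose([.5132,.3388,.36],[pi,0,-.042]);p()
for n in("side","top"):
    im,d=grab_frame(n);np.savez(n+"9.npz",im=im,d=d)
    if n=="side":crop(im,295,195,405,285,7,"side9.png");crop(im,310,260,380,390,4.5,"side9b.png")
    else:crop(im,310,240,395,300,9,"top9.png")
E
```

```text
0.84 74 tan 3.03 rad -2.22 z 1.01
0.82 74 tan 0.77 rad -0.2 z 0.46
0.81 74 tan 0.38 rad -0.05 z 0.09
0.81 74 tan 0.12 rad -0.64 z 0.22
 36.74 box -144.51 349.19 z 0.3598 yaw -0.043 F box -0.13 0.1 -1.03 T [ 0.001  0.027 -0.017]
```

View pics/side9b.png

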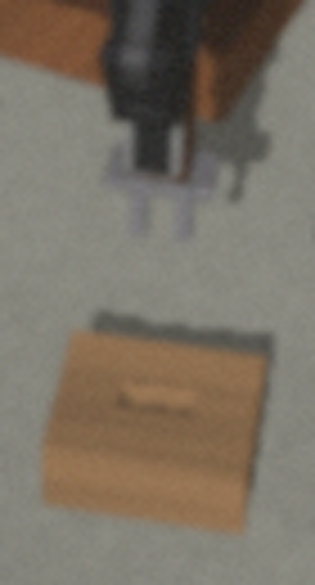

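View pics/top9.png

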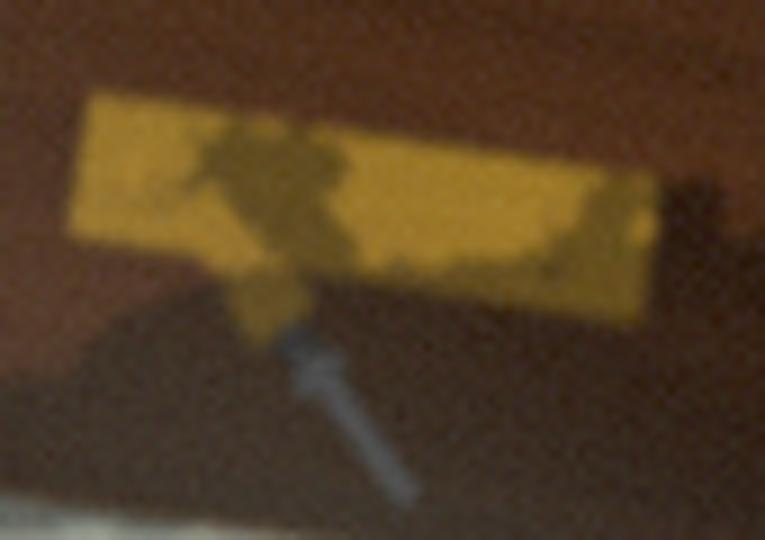

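```bash
python3 - <<'E'
from h import *
X,Y=.5132,.3388
servo_line([X,Y,.268],rot=[pi,0,-.042],feed=.08);pause(.15);f0,_=force();print(f0.round(2))
for z in(.262,.258,.254,.250,.244,.238,.233,.231,.229,.228,.227):
    servo_line([X,Y,z],feed=.03);f,t=force(3);e=(f-f0).round(2);print(z,e,t.round(2))
    if np.abs(e).max()>6:print("stop");break
p()
im,d=grab_frame("side");crop(im,300,260,390,390,4.5,"side10.png")
E
```

```text
[ 0.05  0.34 -0.82]
0.262 [ 0.23  0.26 -0.27] [-0.   -0.01 -0.03]
0.258 [ 0.27 -0.62 -0.38] [ 0.01 -0.02 -0.01]
0.254 [-0.28 -0.5  -0.  ] [-0.01  0.01 -0.01]
0.25 [ 0.09  0.06 -0.08] [ 0.   -0.   -0.01]
0.244 [-0.04 -0.07 -0.22] [ 0.02 -0.01 -0.  ]
0.238 [-0.45  0.09 -0.28] [-0.02  0.02 -0.01]
0.233 [ 0.04 -0.38  0.47] [ 0.03  0.02 -0.03]
0.231 [-0.22 -0.23 -0.29] [-0.01 -0.03 -0.02]
0.229 [-0.3  -0.34 -0.17] [ 0.01  0.   -0.02]
0.228 [-0.31 -0.33 -0.11] [-0.03 -0.01 -0.  ]
0.227 [-2.5  -2.7   6.48] [-0.28  0.46  0.01]
stop
 42.14 box -144.95 350.02 z 0.2278 yaw -0.042 F box -2.26 -2.61 5.63 T [-0.241  0.456 -0.014]
```

View pics/side10.png

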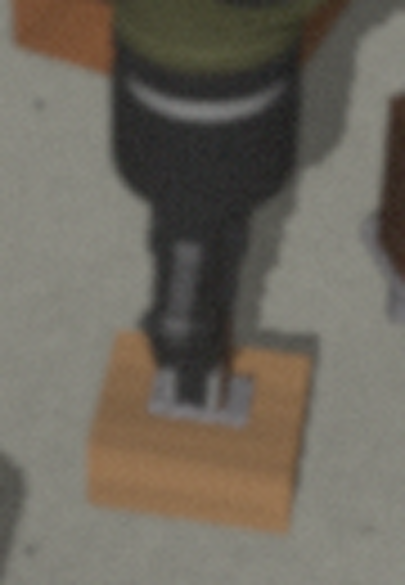

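```bash
python3 - <<'E'
from h import *
move_gripper(.6);pause(.2);p()
w=state()['eef_pos'];servo_line([.5132,.3388,.37],feed=.12);p()
move_pose([.40,-.40,.42],[pi,0,-.3]);pause(.3)
for n in("side","top"):
    im,d=grab_frame(n);np.savez(n+"11.npz",im=im,d=d);cv2.imwrite(f"pics/{n}11.png",im[...,::-1])
    P=cloud(n,d)
    x0,x1,y0,y1={"top":(165,225,275,335),"side":(312,375,312,382)}[n]
    Q=P[y0:y1,x0:x1].reshape(-1,3)*1000;Q=Q[Q[:,2]<200]
    for a,b in((34,43),(105,119)):
        k=Q[(Q[:,2]>a)&(Q[:,2]<b)];r=cv2.minAreaRect(k[:,:2].astype(np.float32));print(n,a,len(k),k.mean(0).round(1),np.round(np.r_[r[0],r[1],r[2]],1))
p()
E
```

```text
42.79 box -145.04 349.91 z 0.2269 yaw -0.042 F box -0.14 -0.56 0.16 T [ 0.062  0.038 -0.067]
 44.13 box -145.17 349.7 z 0.3687 yaw -0.042 F box 0.06 -0.03 0.14 T [ 0.01   0.022 -0.023]
side 34 971 [513.3 345.   40.1] [514.3 337.3  73.4  91.4  88.4]
side 105 141 [513.9 341.1 111.7] [514.2 339.   23.2  23.9  87.2]
top 34 747 [510.6 336.6  40.1] [512.4 339.4  72.1  90.7  87.5]
top 105 124 [512.  339.  112.4] [512.1 339.8  23.1  24.4  83.4]
 47.18 box -24.32 -387.57 z 0.4199 yaw -0.3 F box -0.31 0.42 -0.08 T [-0.014  0.057  0.013]
```

View pics/side11.png

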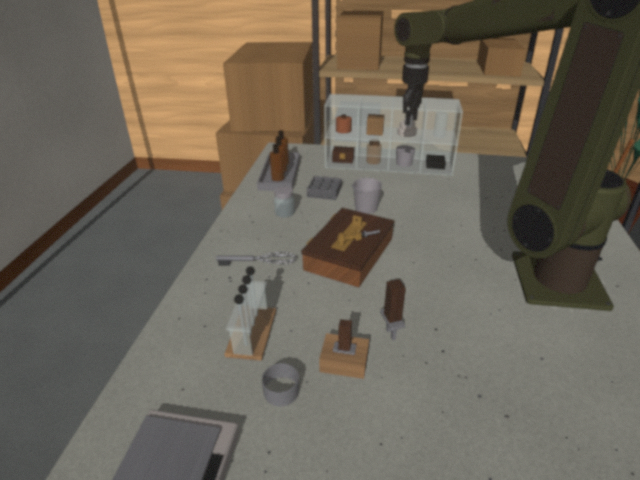

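View pics/top11.png

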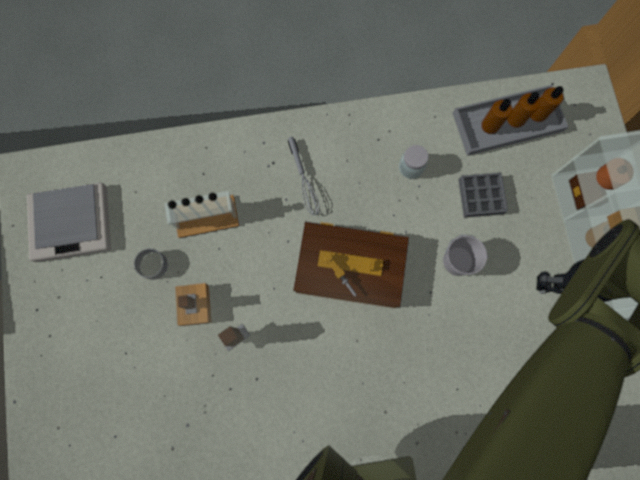

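The tool is back upright in its stand at top-view pixel (190,300). The latch arm is swung towards the robot, pointing from (340,270) to (352,293), and the bystanders are where they were.

```bash
python3 -c "
from bench import *
print(hand_in())"
```

```text
the job is handed in; nothing more can be done
None
```

The job is done and handed in. I drew the latch back with the smaller forked tool, swung the arm to its stop on the robot's side, let the bar spring out, and put the tool back in its stand.

- **Pressing the collar:** I centred the fork on the rod by feel. Contact came at about 15.5 mm on the box's -y side of its centre. I pressed to about 8.3 N (8.8 N peak), which is roughly 7.5–8.5 mm of travel. The hard stop was not reached; there was no sharp rise in force.
- **Swinging the arm:** It took about 1 N sideways until the stop, then the force rose to 7.8 N, so with the spring's 6.5 N the latch load stayed near 10 N. The top view shows the arm about 46° (0.81 rad) from the base plate, which matches the 0.80 rad stop.
- **Letting the bar out:** The push along the bar fell to zero as I backed the tool off, and the full length of bare rod is visible.
- **Returning the tool:** The flange touched down at the same height I had gripped it (TCP z 0.2278). The handle's top is at 112 mm as at the start, and its position is within about 1 mm in both cameras.
- **Rest of the scene:** The other items look unmoved in the last pictures. The robot finished clear of everything at about 47 s.

**Disagreement:** The two cameras differed by 2–4 mm in x at the box and stand, which is why I found the rod by touch. The play I felt across the rod was 7.5–8 mm against the expected 6, probably give in the latch and my 0.7 mm steps.

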